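Make up a pastry gift tower

ROBOT

A 6-joint arm with a two-finger parallel gripper is mounted at the origin on the work surface. World frame = base frame: x ahead of the robot, y to its left, z up, the work surface at z = 0. Lengths are in m, angles in rad, forces in N, time in s.
With the tool pointing down it reaches from about 0.375 to 0.9 m from the base axis. Payload 3.1 kg.
Tool frame: the origin (TCP) lies at the very end of the fingers, on their centre line; the grasp point (between the pads) lies 19 mm behind it; z points along the fingers, y is the line along which they close (so a half turn about z gives the same grasp; the last joint's range is limited). The gripper opens to 87 mm and grips with 3 to 60 N. Pads are 19 mm wide; open, the fingers measure 117 mm over their backs; the gripper's body (75 mm by 190 mm) begins 51 mm behind the grasp point.
Start: joints at [1.127, 0.527, 1.433, -0, 1.181, -0.178], TCP at [0.164, 0.603, 0.223] pointing down, gripper open.
Joint ranges: [-3.08, 3.08], [-0.75, 2.2], [0.22, 2.44], [-1.43, 4.57], [0, 2.65], [-2.85, 2.85]. Speed limits (rad/s): [2.79, 2.79, 3.14, 3.14, 3.14, 3.14].

INTERFACE

Orientations are given as a unit quaternion [x, y, z, w].
In Python, from rig import robot gives the robot as it stands. The module is installed in compiled form; this text tells all that it offers.
- The arm moves only by the tool play_rows, never from a script. Its argument "steps" is one flat list of numbers, 5 for each row, row after row: the opening, from -1 (shut) to 1 (fully open), then the shift along the tool's x, y, z as a fraction of full scale, then the turn about the tool's z as a fraction of full scale. In form: [claw, tx, ty, tz, twist, claw, tx, ty, tz, twist, ...]. A call has exactly 10 rows; each row shifts and turns the commanded pose from where the row before left it, along the tool's axes as they then stand; what a row does not reach is not made up. Full scale, the value 1, is 0.03 m for a shift and 0.1 rad for a turn. A row lasts 1/10 s, in which the tool goes at most 50 mm and 8.59 degrees, less where a joint would pass 70% of its speed; a pose out of reach is approached as far as the arm can. A call with a number of a shift or a turn outside -1 to 1 is refused whole. A call with a gripper value outside its range is refused whole. The fingers move at their own pace and stop on an object; "grip_force" is the grip in N (left out, the last holds). Time passes only in rows, so rows that do not move let the fingers close, or fill a call up. It gives the time, the measured TCP pose, the force, the opening and the grip force at its end, in the units of the state.
- robot.get_obs(): the state, without advancing time (a new reading comes with each control period).
- robot.camera(name): name is "scene" or "top" or "wrist"; returns a dict with "image" (384x512x3 uint8, red, green, blue), "mtx" (3x3 intrinsics, pixels), "rvec" (rotation vector, rad) and "tvec" (3), from world to camera coordinates, as OpenCV has them. Camera axes: x right, y down, z forward; pixel columns grow to the right and rows downward; lengths in m; the calibration is good to about 2 mm. The wrist camera is an equidistant fisheye: a pixel r from the principal point sees the ray r / f radians off the axis. A picture is of the moment at which its call begins. There is no depth.
- robot.hand_in(): hands the job in; it is judged then, once.
The state is a dict: "time": time; "q": joint angles; "joint_velocities": joint speeds; "joint_torque": joint torques, N m; "position": TCP position; "tool_rot": TCP orientation; "ft_force": force on the tool from outside, world axes, zero at the start; "moment": the same for the moment, N m; "grip_width": finger opening in m; "grip_force": force on a finger pad.
Only numpy, scipy, OpenCV 4.12 (cv2) and the standard library are available. Lean on these libraries where they do the work, as an engineer would, in place of code of your own. Each camera call takes 0.05 s, during which the arm holds its last target. There are 200 camera calls.

TASK

Make up a gift tower on the black tray, ready for its ribbon: the loaf-cake box at the bottom, lying in the tray along its length, then the front macaron carton from the sloped roller dispenser laid lengthwise on it, then the round biscuit tin, and the little truffle box on top. Centre each one squarely on what is beneath it, all upright and let go, and leave the other two cartons in the dispenser, rolled down to its front stop.

Things in the scene. Friction and masses are not known exactly. Their poses are not given: they have to be found in the camera images.
- tray: Black tray fixed to the counter, 220 (along its x) x 100 x 22 mm high, open on top, walls 4 mm, floor 4 mm thick (inside 212 x 92 mm). Origin: centre of its underside, on the counter; the floor's top is 4 mm above it. The tower is built in its middle, loaf box along its x.
- loaf_box: Long kraft-card box with a window on its lid, 180 (x) x 62 (y) x 60 mm high, closed and stiff, about 0.4 kg, standing loose on the counter. Origin: centre of its underside.
- tin: Round steel biscuit tin with a slip lid, 54 mm diameter (lid rim 56 mm), 42 mm high, about 0.16 kg, upright and loose on the counter. Origin: centre of its underside.
- truffle_box: Small square kraft-card box with a lift-off lid, 40 x 40 mm (lid 41), 34 mm high, about 0.07 kg, upright and loose on the counter. Origin: centre of its underside.
- rack: Fixed carton dispenser: lane of free rollers, 0.40 m long, 73 mm wide (feet 90), sloping 7 degrees (0.122 rad), rising along its +x; front stop at the low (-x) end. Rails 12 mm, stop 18 mm above the rollers, 61 mm between rails. Origin: on the counter, 55 mm below the front carton's underside centre. Lift a carton square to the lane; those behind then roll down by themselves.
- carton_front: The macaron carton against the dispenser's front stop, the one to take: white, closed, four round biscuits in the window on its lid, 110 (x, along the lane) x 56 (y, across the lane) x 50 mm high, about 0.11 kg; it lies tilted with the lane (its low end towards the stop). Origin: centre of its underside. All three cartons are alike.
- carton_second: The carton just behind the front one (touching it), of the same size. Origin: centre of its underside. It should end against the stop, where the front carton was.
- carton_third: The rearmost carton in the lane, of the same size. Origin: centre of its underside. It should end touching the second.
Things that resemble listed ones, but are neither listed nor needed, are in the scene too. Leave any turquoise look-alike of the truffle_box alone.

How it is judged:
By the outcome, as a careful person would: the job done as asked, in the order asked, and still so for the second after the job is handed in, with the robot touching nothing.
It also fails if it takes over 125 s, if anything falls off the work surface, if the arm or the gripper's body presses on something with over 40 N, if the wrist force passes 120 N, or if a joint passes its speed limit or range.

## Working session

There is one attempt and no reset: what is moved stays moved. The work goes in short steps, Python scripts to look and compute and a tool call to move; the robot and the scene stay as the last step left them, time stands still between calls to the robot, and variables do not carry over. Pictures are saved under pics/ and viewed, at most 14 in all, crops included, and the job is handed in when it is done.

Besides the shell and the picture viewer there is one more tool, called in YAML: its name, and indented under it one key for each argument. play_rows: Moves the arm, as the interface text tells. Shift numbers are shares of 0.03 m and turn numbers shares of 0.1 rad, none past 1 either way. Its arguments: {"type":"object","properties":{"steps":{"type":"array"},"grip_force":{"type":"number"}},"required":["steps"]}

```bash
mkdir -p pics
python3 - <<'E'
from rig import robot
import cv2,pickle
d={}
for n in ["scene","top","wrist"]:
    c=robot.camera(n);d[n]=c
    cv2.imwrite(f"pics/{n}0.png",c["image"][:,:,::-1])
    print(n,c["mtx"].round(1).tolist(),c["rvec"].ravel().round(3),c["tvec"].ravel().round(3))
pickle.dump(d,open("c0.pkl","wb"))
o=robot.get_obs();print({k:o[k] for k in("time","position","tool_rot","grip_width","ft_force")})
E
```

```text
scene [[496.8, 0.0, 253.4], [0.0, 496.8, 201.2], [0.0, 0.0, 1.0]] [ 2.389  1.058 -0.305] [-0.401 -0.33   1.552]
top [[472.3, 0.0, 255.4], [0.0, 472.3, 192.1], [0.0, 0.0, 1.0]] [ 2.106 -2.12   0.224] [-0.004  0.614  0.996]
wrist [[297.3, 0.0, 256.8], [0.0, 297.3, 190.8], [0.0, 0.0, 1.0]] [-2.297 -1.755 -0.264] [-0.623 -0.036  0.392]
{'time': 0.15, 'position': array([0.16391667, 0.60255644, 0.22178874]), 'tool_rot': array([ 1.32523279e-01,  9.91179547e-01, -7.88413897e-04, -2.52807509e-04]), 'grip_width': 0.0869575442245432, 'ft_force': array([-0.10283019,  0.24717436, -0.43641878])}
```

View pics/scene0.png

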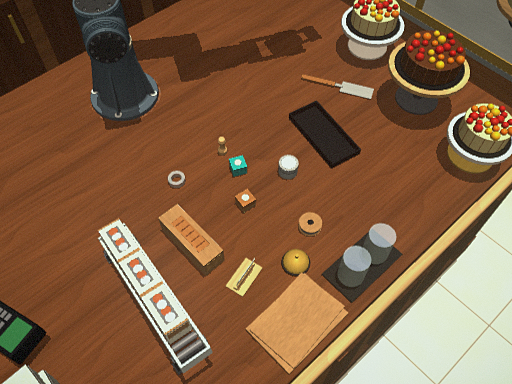

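View pics/top0.png

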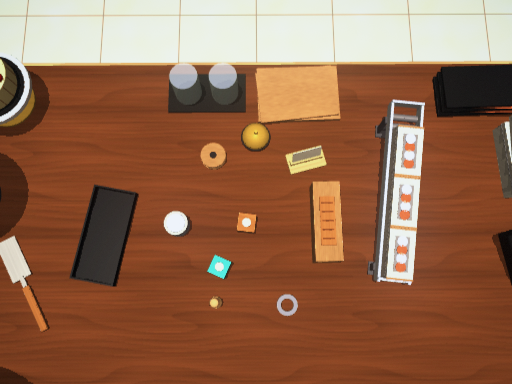

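The scene view shows kraft truffle box at (245,198), turquoise one at (237,165), tin (288,166), tray (324,133), loaf box (191,240), and dispenser from (118,238) to (190,345). In the top view the same things are: kraft box (247,222), turquoise look-alike (220,266), tin (176,223), tray (104,236), loaf (328,221), cartons (401,253), (405,202) and (408,150). The exposed rollers are at the top-image end, so the front stop is the end at (393,280).

The candidates for the truffle box are the kraft cube at top (247,222) and the turquoise cube at (220,266). The kraft one fits the description; I'll confirm it in a crop.

```bash
cat > h.py <<'E'
import numpy as np,cv2,pickle
def ray(c,uv):
    R=cv2.Rodrigues(np.array(c["rvec"],float))[0];t=np.array(c["tvec"],float).ravel()
    uv=np.atleast_2d(np.array(uv,float))
    d=np.c_[uv,np.ones(len(uv))]@np.linalg.inv(c["mtx"]).T@R
    return -R.T@t,d
def atz(c,uv,z):
    o,d=ray(c,uv);s=(z-o[2])/d[:,2];return (o+d*s[:,None])[:,:2]
def proj(c,P):
    return cv2.projectPoints(np.array(P,float).reshape(-1,1,3),np.array(c["rvec"],float),np.array(c["tvec"],float),c["mtx"],None)[0][:,0]
E
python3 - <<'E'
from h import *
d=pickle.load(open("c0.pkl","rb"));c=d["top"];print("cam",ray(c,[0,0])[0],"scene",ray(d["scene"],[0,0])[0])
im=c["image"][:,:,::-1]
for n,uv,z in [("truf",(247,222),.034),("tin",(176,223),.042),("tray",(104,236),.02),("loaf",(328,221),.06),("c1",(401,253),.105)]: print(n,atz(c,uv,z))
def crop(u0,v0,u1,v1,k): return cv2.resize(im[v0:v1,u0:u1],None,fx=k,fy=k,interpolation=cv2.INTER_CUBIC)
a=crop(195,195,295,295,4);b=crop(300,170,400,270,4)
cv2.imwrite("pics/t1.png",np.hstack([a,b]))
a=crop(360,90,435,190,5)
b=crop(365,190,435,290,5)
cv2.imwrite("pics/t2.png",np.hstack([a,b]))
E
```

```text
cam [ 0.3946227  -0.00361059  1.10145017] scene [ 1.08813716 -0.44506844  1.13837138]
truf [[0.5507787  0.01191695]]
tin [[0.54832819 0.17229451]]
tray [[0.52248511 0.34015426]]
loaf [[ 0.54809711 -0.1687539 ]]
c1 [[ 0.47269015 -0.3124317 ]]
```

View pics/t1.png

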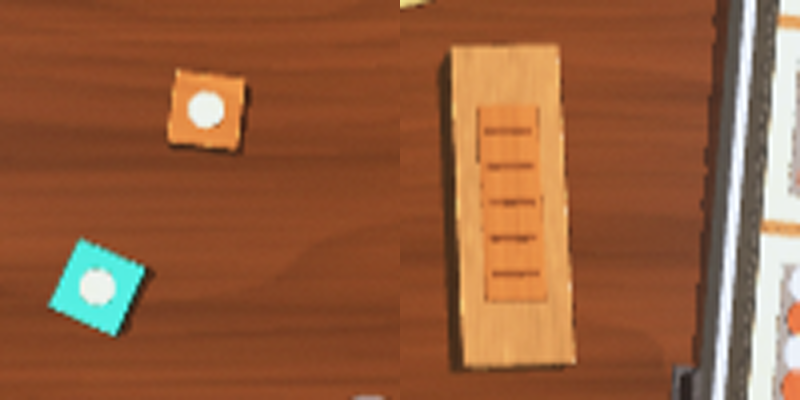

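View pics/t2.png

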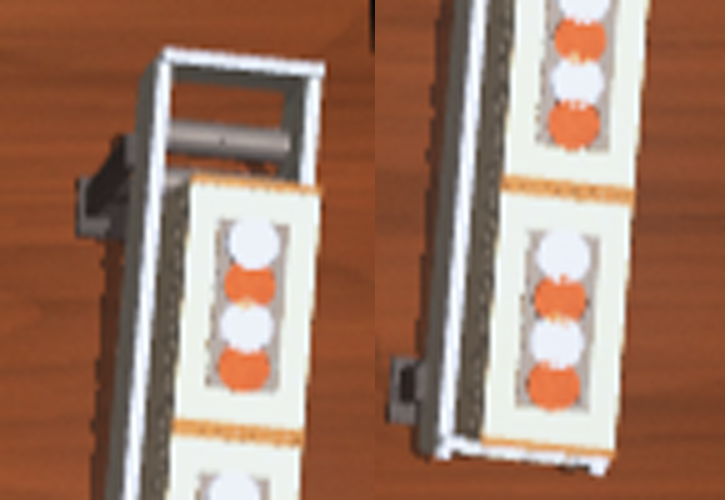

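The crops confirm the kraft cube with the brown lid (crop centre 206,111, i.e. top image 247,222) as the truffle box, and the turquoise one (97,287) stays put. The front carton's low end is against the stop at top-image (387..414, ~279). Next I fit the poses.

```bash
cat > fit.py <<'E'
from h import *
from scipy.optimize import least_squares
def rect(c,mask_fn,u0,v0,u1,v1):
    k=8;im=cv2.resize(c["image"][v0:v1,u0:u1],None,fx=k,fy=k,interpolation=cv2.INTER_LINEAR).astype(int)
    m=mask_fn(im).astype(np.uint8)
    ct=max(cv2.findContours(m,cv2.RETR_EXTERNAL,cv2.CHAIN_APPROX_NONE)[0],key=cv2.contourArea)
    return (ct[:,0].astype(float)+.5)/k-.5+[u0,v0]
def report(n,c,ct,z):
    w=atz(c,ct,z);w1=(w*10000).astype(np.float32)
    hull=cv2.convexHull(w1);r=cv2.minAreaRect(hull);b=cv2.boxPoints(r)/10000
    e=b[1]-b[0] if np.linalg.norm(b[1]-b[0])>np.linalg.norm(b[2]-b[1]) else b[2]-b[1]
    yaw=np.arctan2(e[1],e[0]);yaw=(yaw+np.pi/2)%np.pi-np.pi/2
    print(n,"centre",(np.array(r[0])/10000).round(4),"size",(np.array(r[1])/10).round(1),"yaw",round(yaw,3))
E
python3 - <<'E'
from fit import *
d=pickle.load(open("c0.pkl","rb"));c=d["top"]
for th in(170,190): report("truf",c,rect(c,lambda i:i[:,:,0]>th,232,207,262,237),.034)
for th in(170,190): report("loaf",c,rect(c,lambda i:i[:,:,0]>th,306,175,352,268),.06)
for th in(130,170): report("tin",c,rect(c,lambda i:i[:,:,2]>th,160,207,192,240),.042)
for th in(35,50): report("tray",c,rect(c,lambda i:i[:,:,0]<th,60,175,150,295),.022)
s=d["scene"]
for th in(130,170): report("tin scene",s,rect(s,lambda i:i[:,:,2]>th,272,150,304,185),.042)
# rack fit from carton top corners (top view)
obs=[];mod=[]
def q(x,y,u0,v0,off=0): return ((x-off+.5)/5-.5+u0,(y+.5)/5-.5+v0)
pts=[((483,442),0,-1,1,'R'),((613,455),0,-1,-1,'R'),((190,180),2,1,1,'L'),((320,189),2,1,-1,'L')]
th=.122;Ry=np.array([[np.cos(th),0,-np.sin(th)],[0,1,0],[np.sin(th),0,np.cos(th)]])
P=[];U=[]
for (x,y),n,sx,sy,cc in pts:
    U.append(q(x,y,365,190,375) if cc=='R' else q(x,y,360,90));P.append(Ry@np.array([n*.11+sx*.055,sy*.028,.05])+[0,0,.055])
P=np.array(P);U=np.array(U)
def W(p):
    C,S=np.cos(p[2]),np.sin(p[2]);return P@np.array([[C,-S,0],[S,C,0],[0,0,1]]).T+[p[0],p[1],0]
r=least_squares(lambda p:(proj(c,W(p))-U).ravel(),[.47,-.31,0]);print("rack",r.x.round(4),r.fun.round(2))
E
```

```text
truf centre [0.5511 0.0143] size [41.7 42.3] yaw -0.131
truf centre [0.5508 0.0141] size [40.7 40.9] yaw -0.136
loaf centre [ 0.5505 -0.1679] size [181.   62.8] yaw 0.007
loaf centre [ 0.5504 -0.1677] size [179.1  61.7] yaw 0.007
tin centre [0.5495 0.174 ] size [54.2 54.1] yaw 1.565
tin centre [0.5493 0.1739] size [52.8 52.7] yaw 1.565
tray centre [0.5286 0.3516] size [ 77.6 213.5] yaw -0.203
tray centre [0.5274 0.3434] size [ 96.4 216.4] yaw -0.193
tin scene centre [0.549  0.1729] size [53.5 54. ] yaw -0.473
tin scene centre [0.5485 0.1731] size [51.3 50.3] yaw 0.956
rack [ 0.4772 -0.3133 -0.1082] [-0.45  0.74  0.35  0.91  0.02 -1.28  0.08 -0.55]
```

Run:
```python
from fit import *
d=pickle.load(open("c0.pkl","rb"));c=d["top"];s=d["scene"]
for th in(55,60,70): report("tray",c,rect(c,lambda i:i[:,:,0]<th,60,175,150,295),.022)
for th in(55,60,70): report("tray s",s,rect(s,lambda i:i[:,:,0]<th,280,92,370,175),.022)
report("truf s",s,rect(s,lambda i:i[:,:,0]>170,230,183,262,203),.034)
def draw(c,im,p,box,z0,n,k,o,pitch=0,base=0):
    a,b,h=box;R=cv2.Rodrigues(np.array([0,0,p[2]]))[0]@cv2.Rodrigues(np.array([0,-pitch,0.]))[0]
    for z in(0,h):
        q=np.array([[n*a+sx*a/2,sy*b/2,z] for sx,sy in((1,1),(1,-1),(-1,-1),(-1,1))])@R.T+[p[0],p[1],z0]
        w=proj(c,q);cv2.polylines(im,[(((w-o+.5)*k)*16).astype(int)],True,(0,255,0) if z else (255,0,255),1,cv2.LINE_AA,4)
out=[]
for cam,o,o2 in((c,(60,172),(345,100)),(s,(270,90),(85,200))):
    row=[]
    for oo,w,h in((o,100,125),(o2,100,125) if False else (o2,100,125)):
        k=3.2 if oo==o else 3.2
        w=120 if oo==o2 else 105
        im=cv2.resize(np.ascontiguousarray(cam["image"][oo[1]:oo[1]+(180 if oo==o2 else 125),oo[0]:oo[0]+w,::-1]),None,fx=k,fy=k,interpolation=cv2.INTER_CUBIC)
        draw(cam,im,(.5275,.3425,-.193),(.22,.1,.022),0,0,k,np.array(oo))
        for n in range(3): draw(cam,im,(.4772,-.3133,-.1082),(.11,.056,.05),.055,n,k,np.array(oo),.122)
        row.append(im)
    out+=row
H=max(i.shape[0] for i in out)
out=[np.vstack([i,np.zeros((H-i.shape[0],i.shape[1],3),np.uint8)]) for i in out]
g=np.hstack(out);g=cv2.resize(g,None,fx=800/g.shape[1],fy=800/g.shape[1]) if 0 else g
cv2.imwrite("pics/o1.png",g[:, :g.shape[1]//2][:600,:800]);cv2.imwrite("pics/o2.png",g[:,g.shape[1]//2:][:600,:800]);print(g.shape)
```

```text
tray centre [0.5262 0.3386] size [106.6 217.3] yaw -0.19
tray centre [0.5262 0.3386] size [107.2 217.6] yaw -0.191
tray centre [0.5261 0.3384] size [108.3 218.7] yaw -0.193
tray s centre [0.5305 0.3339] size [111.7 230.1] yaw -0.191
tray s centre [0.5305 0.3339] size [112.3 230.5] yaw -0.191
tray s centre [0.5306 0.3339] size [113.4 231.5] yaw -0.191
truf s centre [0.5503 0.0128] size [41.2 42.5] yaw -0.137
(576, 1440, 3)
```

View pics/o1.png

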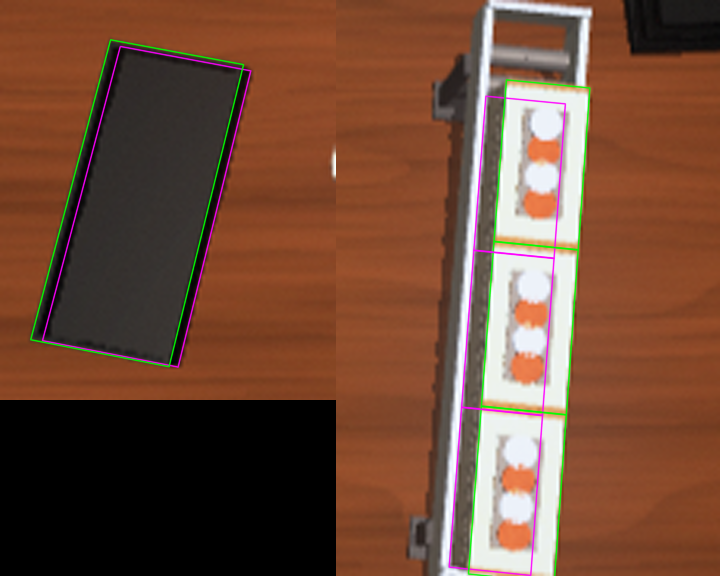

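View pics/o2.png

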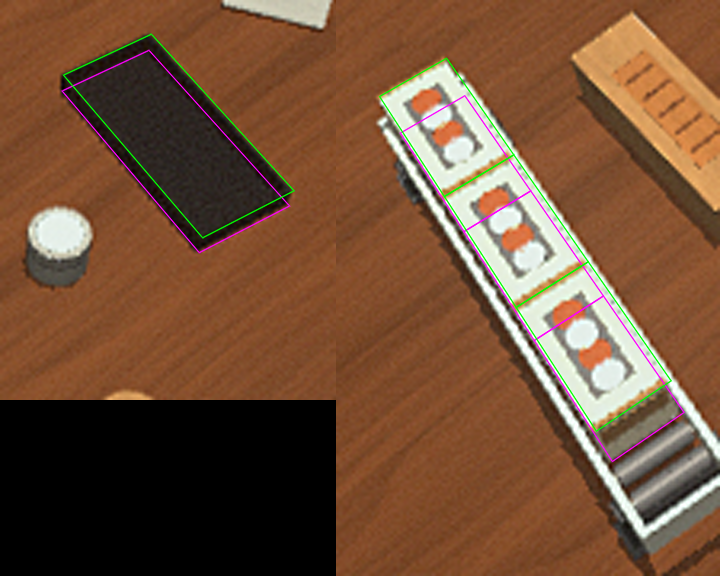

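The overlays match the tray in both views. The three carton tops (green) also match in both views, with the stop at the near end, so the poses are good.

```bash
cat > go.py <<'E'
import sys,numpy as np
from rig import robot
from scipy.spatial.transform import Rotation as Ro
T=dict(loaf=(.5505,-.168,.007),tin=(.5493,.1737,None),truf=(.5508,.0137,-.135),rack=(.4772,-.3133,-.108),tray=(.5275,.3425,-.193))
def need(x,y,z,psi):
    o=robot.get_obs();R=Ro.from_quat(o["tool_rot"]).as_matrix();p=o["position"]
    a=np.arctan2(R[0,1],R[1,1]);tw=-psi-a
    Rn=R@Ro.from_euler("z",tw).as_matrix()
    print("t",round(o["time"],2),"pos",p.round(4),"psi",round(-a,4),"w",round(o["grip_width"],4),"gf",round(o["grip_force"],1),"F",o["ft_force"].round(1),"q6",o["q"][5].round(2))
    print("  twist rows",round(tw/.1,2),"| shift rows after twist",((Rn.T@(np.array([x,y,z])-p))/.03).round(2),"| shift rows, no twist",((R.T@(np.array([x,y,z])-p))/.03).round(2))
if __name__=="__main__":
    n=sys.argv[1];dx,dy,z=map(float,sys.argv[2:5]);x,y,s=T[n]
    if s is None: s=float(sys.argv[5])
    need(x+dx,y+dy,z,s)
E
python3 go.py loaf 0 0 .2
```

```text
t 0.15 pos [0.1639 0.6026 0.2218] psi -0.2658 w 0.087 gf 0.0 F [-0.1  0.2 -0.4] q6 -0.18
  twist rows -2.73 | shift rows after twist [-12.71 -25.77   0.76] | shift rows, no twist [-19.18 -21.4    0.76]
```

play_rows:
  steps: [1,0,0,0,-0.91,1,0,0,0,-0.91,1,0,0,0,-0.91,1,-1,-0.5,0,0,1,-1,-0.5,0,0,1,-1,-1,0,0,1,-1,-1,0,0,1,-1,-1,0,0,1,-1,-1,0,0,1,-1,-1,0,0]
  grip_force: 25

```text
time: 1.15
position: [0.3763, 0.4232, 0.2223]
tool_rot: [-0.004, 1.0, -0.0, -0.0]
ft_force: [0.2, 0.0, 1.3]
grip_width: 0.0865
grip_force: 0.0
```

play_rows:
  steps: [1,-0.6,-1,0,0,1,-0.6,-1,0,0,1,-0.6,-1,0,0,1,-0.6,-1,0,0,1,-0.6,-1,0,0,1,-0.6,-1,0,0,1,-0.6,-1,0,0,1,-0.6,-1,0,0,1,-0.5,-1,0,0,1,-0.4,-1,0,0]

```text
time: 2.15
position: [0.5493, 0.1244, 0.2223]
tool_rot: [-0.003, 1.0, -0.0, -0.0]
ft_force: [-0.1, -0.1, -0.7]
grip_width: 0.0872
grip_force: 0.0
```

```bash
python3 go.py loaf 0 0 .024
```

```text
t 2.15 pos [0.5493 0.1244 0.2223] psi 0.0069 w 0.0872 gf 0.0 F [-0.1 -0.1 -0.7] q6 -1.55
  twist rows -0.0 | shift rows after twist [ 0.03 -9.75  6.61] | shift rows, no twist [ 0.03 -9.75  6.61]
```

play_rows:
  steps: [1,0,-1,0,0,1,0,-1,0,0,1,0,-1,0,0,1,0,-1,0,0,1,0,-1,0,0,1,0,-1,0,0,1,0,-1,0,0,1,0,-1,0,0,1,0,-1,0,0,1,0.03,-0.75,0,0]

```text
time: 3.15
position: [0.5497, -0.1686, 0.2223]
tool_rot: [-0.003, 1.0, -0.0, -0.0]
ft_force: [-0.2, -0.1, 0.6]
grip_width: 0.0868
grip_force: 0.0
```

play_rows:
  steps: [1,0,0,1,0,1,0,0,1,0,1,0,0,1,0,1,0,0,1,0,1,0,0,1,0,1,0,0,0.8,0,1,0,0,0.5,0,1,0,0,0.31,0,1,0,0,0,0,1,0,0,0,0]

```text
time: 4.15
position: [0.5502, -0.1669, 0.0246]
tool_rot: [-0.004, 1.0, -0.0, 0.0]
ft_force: [0.1, -0.3, 1.0]
grip_width: 0.0873
grip_force: 0.0
```

```bash
python3 go.py loaf 0 0 .024
python3 - <<'E'
from rig import robot
import cv2
a=robot.camera("scene")["image"][140:330,80:290,::-1];b=robot.camera("wrist")["image"][:,:,::-1]
a=cv2.resize(a,(424,384))
import numpy as np
cv2.imwrite("pics/g1.png",cv2.resize(np.hstack([a,b]),None,fx=.85,fy=.85))
E
```

```text
t 4.15 pos [ 0.5502 -0.1669  0.0246] psi 0.0073 w 0.0873 gf 0.0 F [ 0.1 -0.3  1. ] q6 -2.07
  twist rows 0.0 | shift rows after twist [-0.01 -0.04  0.02] | shift rows, no twist [-0.01 -0.04  0.02]
```

View pics/g1.png

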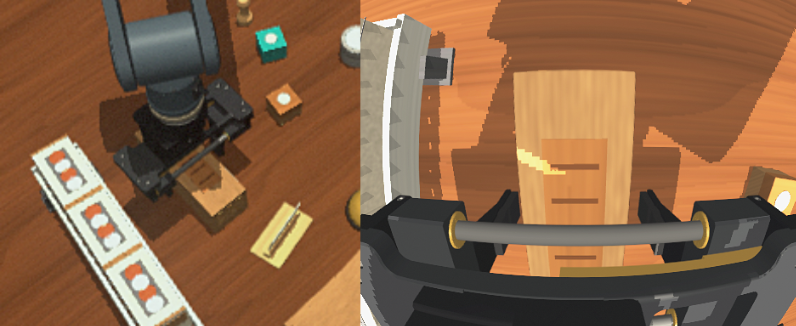

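Both views show the fingers astride the loaf box, clear on both sides, so I'll close.

play_rows:
  steps: [-1,0,0,0,0,-1,0,0,0,0,-1,0,0,0,0,-1,0,0,0,0,-1,0,0,0,0,-1,0,0,0,0,-1,0,0,-0.2,0,-1,0,0,-0.5,0,-1,0,0,-1,0,-1,0,0,-1,0]
  grip_force: 30

```text
time: 5.25
position: [0.5489, -0.1659, 0.106]
tool_rot: [-0.004, 1.0, 0.001, -0.001]
ft_force: [0.0, -0.9, -3.3]
grip_width: 0.0614
grip_force: 30.0
```

```bash
python3 go.py tray 0 0 .14
```

```text
t 5.25 pos [ 0.5489 -0.1659  0.106 ] psi 0.0071 w 0.0614 gf 30.0 F [ 0.  -0.9 -3.3] q6 -2.07
  twist rows 2.0 | shift rows after twist [ 3.95 16.5  -1.1 ] | shift rows, no twist [ 0.6  16.95 -1.1 ]
```

play_rows:
  steps: [-1,0,0,-1,0,-1,0,0.3,-0.1,0.4,-1,0,0.5,0,0.4,-1,0,0.8,0,0.4,-1,0,0.8,0,0.4,-1,0,0.8,0,0.4,-1,0.2,0.8,0,0,-1,0.2,0.8,0,0,-1,0.2,0.8,0,0,-1,0.2,0.8,0,0]

```text
time: 6.25
position: [0.5523, 0.029, 0.1388]
tool_rot: [0.096, 0.995, 0.0, -0.0]
ft_force: [1.0, 0.5, -3.2]
grip_width: 0.0619
grip_force: 30.0
```

play_rows:
  steps: [-1,0.2,0.8,0,0,-1,0.2,0.8,0,0,-1,0.2,0.8,0,0,-1,0.2,0.8,0,0,-1,0.2,0.8,0,0,-1,0.2,0.8,0,0,-1,0.2,0.8,0,0,-1,0.2,0.8,0,0,-1,0.2,0.8,0,0,-1,0.2,0.8,0,0]

```text
time: 7.25
position: [0.5392, 0.2758, 0.1388]
tool_rot: [0.096, 0.995, -0.0, -0.001]
ft_force: [0.3, 0.4, -4.0]
grip_width: 0.062
grip_force: 30.0
```

```bash
python3 go.py tray 0 0 .14
```

```text
t 7.25 pos [0.5392 0.2758 0.1388] psi -0.1927 w 0.062 gf 30.0 F [ 0.3  0.4 -4. ] q6 -1.09
  twist rows 0.0 | shift rows after twist [ 0.81  2.11 -0.04] | shift rows, no twist [ 0.81  2.11 -0.04]
```

play_rows:
  steps: [-1,0.3,0.8,0,0,-1,0.3,0.7,0,0,-1,0.21,0.4,0,0,-1,0,0.2,0,0,-1,0,0,0.5,0,-1,0,0,0.5,0,-1,0,0,0.5,0,-1,0,0,0.5,0,-1,0,0,0,0,-1,0,0,0,0]

```text
time: 8.25
position: [0.5283, 0.3407, 0.0775]
tool_rot: [0.096, 0.995, -0.0, -0.001]
ft_force: [1.0, -0.0, -2.3]
grip_width: 0.0619
grip_force: 30.0
```

```bash
python3 go.py tray 0 0 .029;python3 - <<'E'
from fit import *
from rig import robot
c=robot.camera("scene");o=robot.get_obs()
im=c["image"][60:200,240:420,::-1]
cv2.imwrite("pics/p1.png",cv2.resize(im,None,fx=4,fy=4,interpolation=cv2.INTER_CUBIC))
E
```

```text
t 8.25 pos [0.5283 0.3407 0.0775] psi -0.1932 w 0.0619 gf 30.0 F [ 1.  -0.  -2.3] q6 -0.98
  twist rows -0.0 | shift rows after twist [0.03 0.05 1.62] | shift rows, no twist [0.03 0.05 1.62]
```

View pics/p1.png

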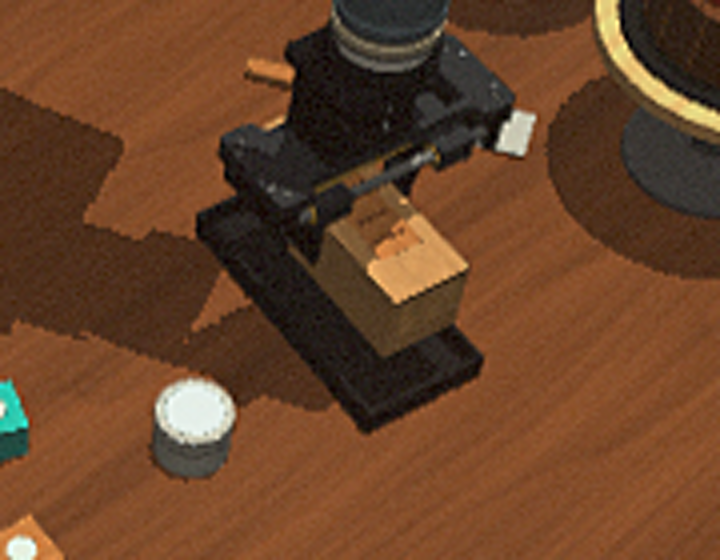

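The loaf box is over the tray, parallel and centred, with the box's front end at about (430,290) and the cake stand clear. Next I lower and release.

play_rows:
  steps: [-1,0.03,0.05,0.4,0,-1,0,0,0.4,0,-1,0,0,0.4,0,-1,0,0,0.25,0,-1,0,0,0.12,0,-1,0,0,0.05,0,-1,0,0,0,0,-1,0,0,0,0,-1,0,0,0,0,-1,0,0,0,0]

```text
time: 9.3
position: [0.5282, 0.3429, 0.0301]
tool_rot: [0.096, 0.995, 0.0, 0.0]
ft_force: [-0.1, 0.5, -3.0]
grip_width: 0.0617
grip_force: 30.0
```

```bash
python3 go.py tray 0 0 .029
```

```text
t 9.3 pos [0.5282 0.3429 0.0301] psi -0.1928 w 0.0617 gf 30.0 F [-0.1  0.5 -3. ] q6 -0.98
  twist rows 0.0 | shift rows after twist [ 0.02 -0.02  0.04] | shift rows, no twist [ 0.02 -0.02  0.04]
```

Still carrying about 3 N, so about 1–2 mm remains.

play_rows:
  steps: [-1,0,0,0.04,0,-1,0,0,0.03,0,-1,0,0,0,0,1,0,0,0,0,1,0,0,0,0,1,0,0,0,0,1,0,0,0,0,1,0,0,-0.5,0,1,0,0,-1,0,1,0,0,-1,0]

```text
time: 10.3
position: [0.5276, 0.3427, 0.1036]
tool_rot: [0.096, 0.995, -0.0, -0.0]
ft_force: [0.0, 0.5, -0.1]
grip_width: 0.087
grip_force: 0.0
```

play_rows:
  steps: [1,0,0,-1,0,1,0,0,-1,0,1,0,-0.5,-1,-0.4,1,0,-1,-1,-0.4,1,0,-1,-1,0,1,0,-1,0,0,1,0,-1,0,0,1,0,-1,0,0,1,0,-1,0,0,1,0,-1,0,0]

```text
time: 11.3
position: [0.4999, 0.1185, 0.2537]
tool_rot: [0.056, 0.998, 0.0, 0.001]
ft_force: [0.3, -0.7, -0.2]
grip_width: 0.0872
grip_force: 0.0
```

```bash
python3 go.py rack 0 0 .22
python3 - <<'E'
from fit import *
from rig import robot
c=robot.camera("top");pickle.dump(c,open("c1.pkl","wb"))
for th in(150,170,190): report("loaf",c,rect(c,lambda i:i[:,:,0]>th,65,175,138,295),.064)
E
```

```text
t 11.3 pos [0.4999 0.1185 0.2537] psi -0.1126 w 0.0872 gf 0.0 F [ 0.3 -0.7 -0.2] q6 -1.44
  twist rows -0.05 | shift rows after twist [ -0.8  -14.39   1.12] | shift rows, no twist [ -0.86 -14.39   1.12]
loaf centre [0.5176 0.2932] size [1.9 0.8] yaw 0.053Traceback (most recent call last):
  File "<stdin>", line 4, in <module>
  File "fit.py", line 6, in rect
    ct=max(cv2.findContours(m,cv2.RETR_EXTERNAL,cv2.CHAIN_APPROX_NONE)[0],key=cv2.contourArea)
ValueError: max() iterable argument is empty
```

play_rows:
  steps: [1,0,-1,0,-0.05,1,0,-1,0,0,1,0,-1,0,0,1,0,-1,0,0,1,0,-1,0,0,1,-0.2,-1,0,0,1,-0.2,-1,0,0,1,-0.2,-1,0,0,1,-0.2,-1,0,0,1,0,-1,0,0]
  grip_force: 15

```text
time: 12.35
position: [0.4922, -0.1827, 0.2536]
tool_rot: [0.054, 0.999, -0.0, 0.001]
ft_force: [-0.0, 0.2, 0.4]
grip_width: 0.087
grip_force: 0.0
```

play_rows:
  steps: [1,0.1,-1,0,0,1,0,-1,0,0,1,0,-1,0,0,1,0,-1,0,0,1,0,-0.39,0,0,1,0,0,1,0,1,0,0,1,0,1,0,0,1,0,1,0,0,0,0,1,0,0,0,0]

```text
time: 13.35
position: [0.4747, -0.3112, 0.1631]
tool_rot: [0.054, 0.999, 0.0, -0.0]
ft_force: [0.2, -0.2, -0.3]
grip_width: 0.0871
grip_force: 0.0
```

```bash
python3 go.py rack -.003 .0003 .074
python3 - <<'E'
from fit import *
from rig import robot
c=robot.camera("top");pickle.dump(c,open("c1.pkl","wb"))
for th in(150,170,190): report("loaf",c,rect(c,lambda i:i[:,:,0]>th,65,175,138,295),.064)
w=robot.camera("wrist")["image"][:,:,::-1]
k=cv2.resize(c["image"][170:300,50:150,::-1],(295,384))
cv2.imwrite("pics/r1.png",cv2.resize(np.hstack([k,w]),None,fx=.95,fy=.95))
E
```

```text
t 13.35 pos [ 0.4747 -0.3112  0.1631] psi -0.1073 w 0.0871 gf 0.0 F [ 0.2 -0.2 -0.3] q6 -2.24
  twist rows 0.01 | shift rows after twist [ 0.01 -0.06  2.97] | shift rows, no twist [ 0.01 -0.06  2.97]
loaf centre [0.5286 0.3448] size [ 63.  180.8] yaw -0.192
loaf centre [0.5285 0.3446] size [ 61.9 179.9] yaw -0.194
loaf centre [0.5284 0.3444] size [ 61. 179.] yaw -0.193
```

View pics/r1.png

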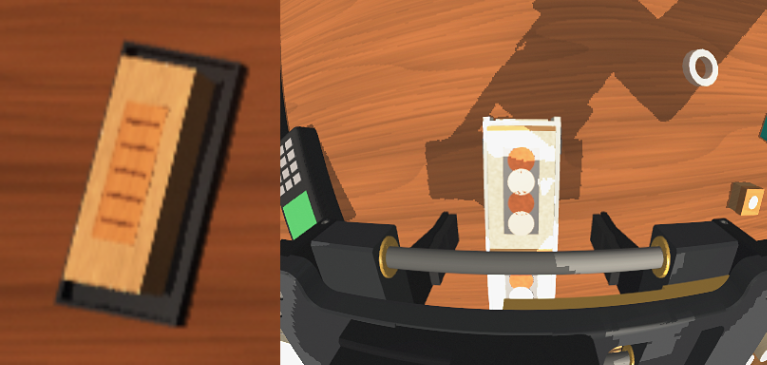

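The loaf box lies in the tray parallel to it and within about 2 mm of the middle. The wrist view shows the front carton midway between the open fingers (carton 487–557, fingers 447 and 598), so I go down and grip.

play_rows:
  steps: [1,0,-0.05,0.7,0,1,0,0,0.7,0,1,0,0,0.7,0,1,0,0,0.5,0,1,0,0,0.25,0,1,0,0,0.1,0,1,0,0,0,0,-1,0,0,0,0,-1,0,0,0,0,-1,0,0,0,0]

```text
time: 14.45
position: [0.4746, -0.3136, 0.0747]
tool_rot: [0.054, 0.999, -0.0, 0.0]
ft_force: [0.1, 0.0, -0.0]
grip_width: 0.0704
grip_force: 0.0
```

play_rows:
  steps: [-1,0,0,0,0,-1,0,0,0,0,-1,0,0,0,0,-1,0,0,0,0,-1,0,0,0,0,-1,0,0,0,0,-1,0,0,0,0,-1,0,0,0,0,-1,0,0,0,0,-1,0,0,0,0]

```text
time: 15.45
position: [0.4744, -0.3137, 0.0743]
tool_rot: [0.054, 0.999, -0.0, 0.0]
ft_force: [-1.0, -2.1, 4.4]
grip_width: 0.0565
grip_force: 15.0
```

```bash
python3 go.py rack -.003 .0003 .074
```

```text
t 15.45 pos [ 0.4744 -0.3137  0.0743] psi -0.1077 w 0.0565 gf 15.0 F [-1.  -2.1  4.4] q6 -2.24
  twist rows 0.0 | shift rows after twist [0.01 0.02 0.01] | shift rows, no twist [0.01 0.02 0.01]
```

play_rows:
  steps: [-1,0.024,0,-0.2,0,-1,0.024,0,-0.2,0,-1,0.037,0,-0.3,0,-1,0.037,0,-0.3,0,-1,0.037,0,-0.3,0,-1,0.037,0,-0.3,0,-1,0.037,0,-0.3,0,-1,0.037,0,-0.3,0,-1,0.049,0,-0.4,0,-1,0.049,0,-0.4,0]

```text
time: 16.45
position: [0.4632, -0.3122, 0.1651]
tool_rot: [0.054, 0.999, -0.0, 0.0]
ft_force: [1.2, -0.4, -1.3]
grip_width: 0.0563
grip_force: 15.0
```

play_rows:
  steps: [-1,0,0,-0.7,0,-1,0,0,-1,0,-1,0,0,-0.7,0,-1,0,0.3,0,0,-1,0,0.6,0,0,-1,0,0.8,0,0,-1,0,0.8,0,0,-1,0,0.8,0,0,-1,0,0.8,0,0,-1,0,0.8,0,0]

```text
time: 17.45
position: [0.4775, -0.1627, 0.2342]
tool_rot: [0.054, 0.999, 0.001, -0.002]
ft_force: [0.7, -0.2, -1.8]
grip_width: 0.0563
grip_force: 15.0
```

```bash
python3 go.py tray 0 0 .2
python3 - <<'E'
from fit import *
from rig import robot
c=robot.camera("scene");cv2.imwrite("pics/l1.png",cv2.resize(c["image"][90:384,60:350,::-1],None,fx=2,fy=2,interpolation=cv2.INTER_CUBIC))
E
```

```text
t 17.45 pos [ 0.4775 -0.1627  0.2342] psi -0.1072 w 0.0563 gf 15.0 F [ 0.7 -0.2 -1.8] q6 -2.01
  twist rows 0.86 | shift rows after twist [ 1.59 16.84  1.19] | shift rows, no twist [ 0.14 16.92  1.19]
```

View pics/l1.png

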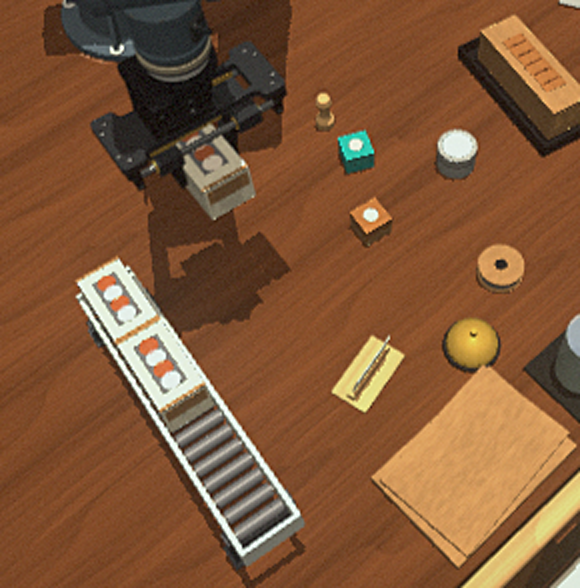

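The front carton is in the grip, still tilted, and the other two have rolled down to the stop at crop (100,275). On to the tower.

play_rows:
  steps: [-1,0,0.8,0,0.2,-1,0,0.8,0,0.2,-1,0,0.8,0,0.2,-1,0,0.8,0,0.26,-1,0.1,0.8,0,0,-1,0.1,0.8,0,0,-1,0.1,0.8,0,0,-1,0.1,0.8,0,0,-1,0.1,0.8,0,0,-1,0.1,0.8,0,0]

```text
time: 18.5
position: [0.5, 0.076, 0.2344]
tool_rot: [0.096, 0.995, 0.0, -0.002]
ft_force: [-0.6, -0.5, -1.1]
grip_width: 0.0559
grip_force: 15.0
```

play_rows:
  steps: [-1,0.1,0.8,0,0,-1,0.1,0.8,0,0,-1,0.1,0.8,0,0,-1,0.1,0.8,0,0,-1,0.1,0.8,0,0,-1,0.1,0.8,0,0,-1,0.1,0.8,0,0,-1,0.1,0.8,0,0,-1,0.1,0.8,0,0,-1,0,0.6,0,0]

```text
time: 19.5
position: [0.518, 0.3105, 0.2339]
tool_rot: [0.096, 0.995, -0.001, -0.002]
ft_force: [-0.4, 0.1, -1.3]
grip_width: 0.0557
grip_force: 15.0
```

```bash
python3 go.py tray -.0029 .0008 .096
```

```text
t 19.5 pos [0.518  0.3105 0.2339] psi -0.192 w 0.0557 gf 15.0 F [-0.4  0.1 -1.3] q6 -1.02
  twist rows 0.01 | shift rows after twist [-0.03  1.12  4.6 ] | shift rows, no twist [-0.03  1.12  4.6 ]
```

play_rows:
  steps: [-1,-0.03,0.6,0,0,-1,0,0.4,0,0,-1,0,0.1,0,0,-1,0,0,0.8,0,-1,0,0,1,0,-1,0,0,1,0,-1,0,0,0.8,0,-1,0,0,0.6,0,-1,0,0,0.3,0,-1,0,0,0,0]

```text
time: 20.5
position: [0.5268, 0.3399, 0.0995]
tool_rot: [0.097, 0.995, -0.001, -0.002]
ft_force: [-0.8, -0.9, -0.7]
grip_width: 0.0562
grip_force: 15.0
```

```bash
python3 go.py tray -.0029 .0008 .090
python3 - <<'E'
from fit import *
from rig import robot
c=robot.camera("scene");cv2.imwrite("pics/p2.png",cv2.resize(c["image"][50:190,250:410,::-1],None,fx=4,fy=4,interpolation=cv2.INTER_CUBIC))
E
```

```text
t 20.5 pos [0.5268 0.3399 0.0995] psi -0.1942 w 0.0562 gf 15.0 F [-0.8 -0.9 -0.7] q6 -0.98
  twist rows -0.01 | shift rows after twist [0.09 0.1  0.32] | shift rows, no twist [0.09 0.1  0.32]
```

View pics/p2.png

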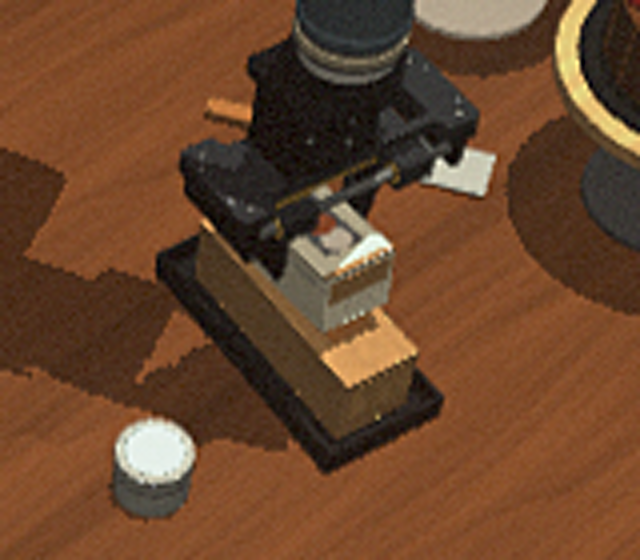

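The carton hangs over the loaf box, parallel to it and with its far end raised (crop ~340,310). I'll touch down on the low edge, pivot it flat with a light grip, then check before letting go.

play_rows:
  steps: [-1,0.08,0.08,0.1,0,-1,0,0,0.1,0,-1,0,0,0.08,0,-1,0,0,0.03,0,-1,0,0,0,0,-1,0,0,0,0,-1,0,0,0,0,-1,0,0,0,0,-1,0,0,0,0,-1,0,0,0,0]

```text
time: 21.55
position: [0.5263, 0.3437, 0.0918]
tool_rot: [0.097, 0.995, -0.0, 0.0]
ft_force: [-1.0, 0.8, -1.0]
grip_width: 0.0557
grip_force: 15.0
```

play_rows:
  steps: [-1,0,0,0,0,-1,0,0,0,0,-1,-0.03,0,0.04,0,-1,-0.03,0,0.04,0,-1,-0.03,0,0.04,0,-1,-0.03,0,0.04,0,-1,-0.03,0,0.04,0,-1,-0.01,0,0.02,0,-1,0,0,0,0,-1,0,0,0,0]
  grip_force: 5

```text
time: 22.55
position: [0.5311, 0.3426, 0.085]
tool_rot: [0.097, 0.995, -0.0, 0.0]
ft_force: [-0.3, 0.5, -1.4]
grip_width: 0.0562
grip_force: 5.0
```

```bash
python3 go.py tray .0021 -.0002 .083
```

```text
t 22.55 pos [0.5311 0.3426 0.085 ] psi -0.1936 w 0.0562 gf 5.0 F [-0.3  0.5 -1.4] q6 -0.98
  twist rows -0.01 | shift rows after twist [ 0.05 -0.02  0.07] | shift rows, no twist [ 0.05 -0.02  0.07]
```

play_rows:
  steps: [-1,0.05,-0.02,0.03,0,-1,0,0,0.03,0,-1,0,0,0.02,0,-1,0,0,0,0,-1,0,0,0,0,-1,0,0,0,0,-1,0,0,0,0,-1,0,0,0,0,-1,0,0,0,0,-1,0,0,0,0]

```text
time: 23.55
position: [0.5301, 0.3425, 0.0836]
tool_rot: [0.097, 0.995, 0.0, 0.001]
ft_force: [0.1, -0.5, 5.2]
grip_width: 0.056
grip_force: 5.0
```

```bash
python3 go.py tray .0021 -.0002 .083
python3 - <<'E'
from fit import *
from rig import robot
c=robot.camera("scene");cv2.imwrite("pics/p3.png",cv2.resize(c["image"][80:180,280:380,::-1],None,fx=6,fy=6,interpolation=cv2.INTER_CUBIC))
E
```

```text
t 23.55 pos [0.5301 0.3425 0.0836] psi -0.1937 w 0.056 gf 5.0 F [ 0.1 -0.5  5.2] q6 -0.98
  twist rows -0.01 | shift rows after twist [ 0.01 -0.01  0.02] | shift rows, no twist [ 0.01 -0.01  0.02]
```

View pics/p3.png

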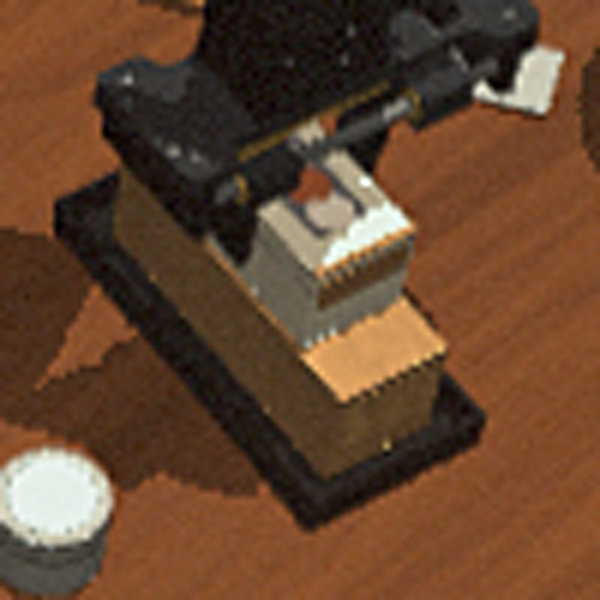

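The carton sits flat on the loaf box, with 5 N of contact. Now I release and retreat towards the tin.

play_rows:
  steps: [1,0,0,0,0,1,0,0,0,0,1,0,0,0,0,1,0,0,0,0,1,0,0,-0.4,0,1,0,0,-1,0,1,0,0,-1,0,1,0,0,-1,0,1,0,0,-1,0,1,0,-0.5,0,0]

```text
time: 24.6
position: [0.5299, 0.3301, 0.2207]
tool_rot: [0.096, 0.995, 0.003, 0.005]
ft_force: [0.6, -0.4, 0.3]
grip_width: 0.0872
grip_force: 0.0
```

play_rows:
  steps: [1,0,-1,0,0,1,0,-1,0,0,1,0,-1,0,0,1,0,-1,0,0,1,0,-1,0,0,1,-0.4,0,0,0,1,-0.4,0,0,0,1,0,0,0,0,1,0,0,0,0,1,0,0,0,0]
  grip_force: 12

```text
time: 25.6
position: [0.5208, 0.1767, 0.2144]
tool_rot: [0.096, 0.995, -0.0, -0.0]
ft_force: [-0.6, -0.2, 0.5]
grip_width: 0.0867
grip_force: 0.0
```

```bash
python3 go.py tin 0 0 .005 -.193
python3 - <<'E'
from fit import *
from rig import robot
for n,b in(("top",(60,175,150,295)),):
    c=robot.camera(n);pickle.dump(c,open("c2.pkl","wb"))
    for th in(130,160): 
        try: report("carton",c,rect(c,lambda i:i[:,:,2]>th,*b),.114)
        except Exception as e: print(e)
s=robot.camera("scene");pickle.dump(s,open("s2.pkl","wb"))
for th in(130,160): report("carton s",s,rect(s,lambda i:i[:,:,2]>th,290,85,360,160),.114)
E
```

```text
t 25.6 pos [0.5208 0.1767 0.2144] psi -0.1926 w 0.0867 gf 0.0 F [-0.6 -0.2  0.5] q6 -1.25
  twist rows 0.0 | shift rows after twist [-0.96  0.09  6.98] | shift rows, no twist [-0.96  0.09  6.98]
carton centre [0.6153 0.325 ] size [ 29.1 133.5] yaw -1.47
carton centre [0.5021 0.3388] size [35.1 51.2] yaw -0.195
carton s centre [0.5281 0.343 ] size [ 57.9 105.6] yaw -0.195
carton s centre [0.5282 0.343 ] size [ 56.6 103.7] yaw -0.193
```

play_rows:
  steps: [1,-0.5,0.09,0,0,1,-0.46,0,0,0,1,0,0,1,0,1,0,0,1,0,1,0,0,1,0,1,0,0,1,0,1,0,0,1,0,1,0,0,1,0,1,0,0,0.6,0,1,0,0,0.35,0]

```text
time: 26.7
position: [0.5488, 0.1733, 0.0044]
tool_rot: [0.096, 0.995, -0.0, -0.001]
ft_force: [-0.3, 0.4, 0.8]
grip_width: 0.0872
grip_force: 0.0
```

```bash
python3 go.py tin 0 0 .005 -.193
```

```text
t 26.7 pos [0.5488 0.1733 0.0044] psi -0.1932 w 0.0872 gf 0.0 F [-0.3  0.4  0.8] q6 -1.27
  twist rows -0.0 | shift rows after twist [-0.02  0.02 -0.02] | shift rows, no twist [-0.02  0.02 -0.02]
```

play_rows:
  steps: [-1,0,0,0,0,-1,0,0,0,0,-1,0,0,0,0,-1,0,0,0,0,-1,0,0,0,0,-1,0,0,0,0,-1,0,0,0,0,-1,0,0,0,0,-1,0,0,0,0,-1,0,0,0,0]

```text
time: 27.7
position: [0.5505, 0.173, 0.0071]
tool_rot: [0.097, 0.995, 0.0, 0.001]
ft_force: [-0.3, -0.8, 7.0]
grip_width: 0.0537
grip_force: 12.0
```

```bash
python3 go.py tin 0 0 .005 -.193
```

```text
t 27.7 pos [0.5505 0.173  0.0071] psi -0.1937 w 0.0537 gf 12.0 F [-0.3 -0.8  7. ] q6 -1.27
  twist rows -0.01 | shift rows after twist [0.04 0.02 0.07] | shift rows, no twist [0.04 0.02 0.07]
```

play_rows:
  steps: [-1,0,0,-0.3,0,-1,0,0,-0.7,0,-1,0,0,-1,0,-1,0,0,-1,0,-1,0,0,-1,0,-1,0,0,-1,0,-1,0,0,-1,0,-1,0,0,-0.7,0,-1,0,0,0,0,-1,0,0,0,0]

```text
time: 28.7
position: [0.5494, 0.173, 0.2069]
tool_rot: [0.097, 0.995, -0.0, -0.0]
ft_force: [-0.0, -0.3, -1.9]
grip_width: 0.0535
grip_force: 12.0
```

```bash
python3 go.py tray .0004 .0004 .119
```

```text
t 28.7 pos [0.5494 0.173  0.2069] psi -0.1938 w 0.0535 gf 12.0 F [-0.  -0.3 -1.9] q6 -1.27
  twist rows -0.01 | shift rows after twist [1.79 5.42 2.93] | shift rows, no twist [1.79 5.42 2.93]
```

play_rows:
  steps: [-1,0.25,0.5,0,0,-1,0.25,0.8,0,0,-1,0.25,0.8,0,0,-1,0.25,0.8,0,0,-1,0.25,0.8,0,0,-1,0.25,0.8,0,0,-1,0.2,0.6,0,0,-1,0.09,0.32,0,0,-1,0,0,0,0,-1,0,0,0,0]

```text
time: 29.7
position: [0.528, 0.3425, 0.2063]
tool_rot: [0.097, 0.995, -0.001, -0.001]
ft_force: [0.3, -0.2, -2.1]
grip_width: 0.0535
grip_force: 12.0
```

```bash
python3 go.py tray .0004 .0004 .119
```

```text
t 29.7 pos [0.528  0.3425 0.2063] psi -0.1934 w 0.0535 gf 12.0 F [ 0.3 -0.2 -2.1] q6 -0.98
  twist rows -0.0 | shift rows after twist [-0.    0.02  2.91] | shift rows, no twist [-0.    0.02  2.91]
```

play_rows:
  steps: [-1,0,0,0.6,0,-1,0,0,0.7,0,-1,0,0,0.7,0,-1,0,0,0.4,0,-1,0,0,0.2,0,-1,0,0,0.1,0,-1,0,0,0.1,0,-1,0,0,0,0,-1,0,0,0,0,-1,0,0,0,0]

```text
time: 30.7
position: [0.5289, 0.3431, 0.1239]
tool_rot: [0.097, 0.995, 0.0, 0.001]
ft_force: [-0.1, -0.4, -1.2]
grip_width: 0.0539
grip_force: 12.0
```

```bash
python3 go.py tray .0004 .0004 .119
```

```text
t 30.7 pos [0.5289 0.3431 0.1239] psi -0.1937 w 0.0539 gf 12.0 F [-0.1 -0.4 -1.2] q6 -0.98
  twist rows -0.01 | shift rows after twist [ 0.03 -0.01  0.16] | shift rows, no twist [ 0.03 -0.01  0.16]
```

play_rows:
  steps: [-1,0,0,0.05,0,-1,0,0,0.03,0,-1,0,0,0,0,-1,0,0,0,0,-1,0,0,0,0,-1,0,0,0,0,-1,0,0,0,0,-1,0,0,0,0,-1,0,0,0,0,-1,0,0,0,0]

```text
time: 31.7
position: [0.5287, 0.343, 0.1211]
tool_rot: [0.097, 0.995, 0.0, 0.0]
ft_force: [-1.3, 0.9, 2.7]
grip_width: 0.0537
grip_force: 12.0
```

```bash
python3 go.py tray .0004 .0004 .119
```

```text
t 31.7 pos [0.5287 0.343  0.1211] psi -0.1938 w 0.0537 gf 12.0 F [-1.3  0.9  2.7] q6 -0.98
  twist rows -0.01 | shift rows after twist [ 0.02 -0.01  0.07] | shift rows, no twist [ 0.02 -0.01  0.07]
```

Contact (+2.7 N), so I release and go to the truffle box.

play_rows:
  steps: [-1,0,0,0,0,1,0,0,0,0,1,0,0,0,0,1,0,0,0,0,1,0,0,0,0,1,0,0,-0.2,0,1,0,0,-0.7,0,1,0,0,-1,0,1,0,0,-1,0,1,0,0,-0.6,0]

```text
time: 32.7
position: [0.5297, 0.3434, 0.2289]
tool_rot: [0.097, 0.995, 0.001, 0.002]
ft_force: [0.1, 0.1, 0.1]
grip_width: 0.0867
grip_force: 0.0
```

```bash
python3 go.py truf 0 0 .2
```

```text
t 32.7 pos [0.5297 0.3434 0.2289] psi -0.1937 w 0.0867 gf 0.0 F [0.1 0.1 0.1] q6 -0.98
  twist rows -0.59 | shift rows after twist [ -2.17 -10.8    0.95] | shift rows, no twist [ -2.8  -10.65   0.95]
```

play_rows:
  steps: [1,0,-0.6,0,-0.59,1,-0.25,-1,0,0,1,-0.25,-1,0,0,1,-0.25,-1,0,0,1,-0.25,-1,0,0,1,-0.25,-1,0,0,1,-0.25,-1,0,0,1,-0.25,-1,0,0,1,-0.25,-1,0,0,1,-0.15,-1,0,0]
  grip_force: 8

```text
time: 33.7
position: [0.5533, 0.0476, 0.2264]
tool_rot: [0.067, 0.998, -0.0, 0.001]
ft_force: [0.3, -0.0, 0.1]
grip_width: 0.0869
grip_force: 0.0
```

```bash
python3 go.py truf 0 0 .0045
python3 - <<'E'
from fit import *
from rig import robot
s=robot.camera("scene");o=(290,60)
for th in(130,170): report("tin s",s,rect(s,lambda i:i[:,:,2]>th,300,75,345,118),.156)
cv2.imwrite("pics/p4.png",cv2.resize(s["image"][60:180,270:390,::-1],None,fx=5,fy=5,interpolation=cv2.INTER_CUBIC))
E
```

```text
t 33.7 pos [0.5533 0.0476 0.2264] psi -0.1349 w 0.0869 gf 0.0 F [ 0.3 -0.   0.1] q6 -1.55
  twist rows 0.0 | shift rows after twist [-0.06 -1.13  7.4 ] | shift rows, no twist [-0.06 -1.13  7.4 ]
tin s centre [0.5256 0.3296] size [81.8 54.7] yaw 1.416
tin s centre [0.525  0.3295] size [79.8 50.5] yaw 1.415
```

View pics/p4.png

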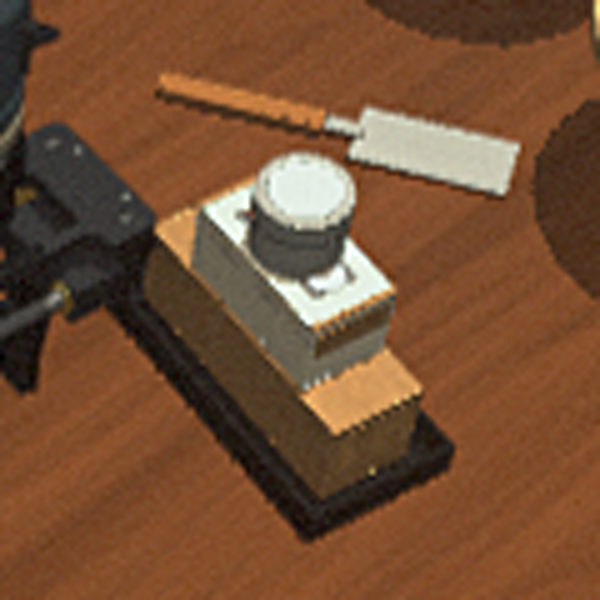

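Loaf, carton and tin are stacked upright; the tin lid centre is at crop (303,197). Next I pick up the truffle box.

play_rows:
  steps: [1,-0.06,-0.7,0,0,1,0,-0.43,0,0,1,0,0,1,0,1,0,0,1,0,1,0,0,1,0,1,0,0,1,0,1,0,0,1,0,1,0,0,1,0,1,0,0,0.9,0,1,0,0,0.45,0]

```text
time: 34.75
position: [0.5489, 0.0156, 0.0035]
tool_rot: [0.067, 0.998, 0.0, -0.001]
ft_force: [0.6, 0.3, 0.1]
grip_width: 0.0866
grip_force: 0.0
```

```bash
python3 go.py truf 0 0 .0045
python3 - <<'E'
from fit import *
s=pickle.load(open("s2.pkl","rb"))
print(atz(s,[303.5/5+270-.5,198/5+60-.5],.156))
E
```

```text
t 34.75 pos [0.5489 0.0156 0.0035] psi -0.1346 w 0.0866 gf 0.0 F [0.6 0.3 0.1] q6 -1.61
  twist rows 0.0 | shift rows after twist [-0.07 -0.05 -0.04] | shift rows, no twist [-0.07 -0.05 -0.04]
[[0.53023166 0.3390071 ]]
```

play_rows:
  steps: [-1,-0.04,0,-0.08,0,-1,0,0,0,0,-1,0,0,0,0,-1,0,0,0,0,-1,0,0,0,0,-1,0,0,0,0,-1,0,0,0,0,-1,0,0,0,0,-1,0,0,0,0,-1,0,0,0,0]

```text
time: 35.75
position: [0.5514, 0.0149, 0.0081]
tool_rot: [0.067, 0.998, -0.0, 0.0]
ft_force: [-0.9, -1.2, 6.0]
grip_width: 0.0397
grip_force: 8.0
```

```bash
python3 go.py truf 0 0 .0045
```

```text
t 35.75 pos [0.5514 0.0149 0.0081] psi -0.1347 w 0.0397 gf 8.0 F [-0.9 -1.2  6. ] q6 -1.61
  twist rows 0.0 | shift rows after twist [ 0.01 -0.04  0.12] | shift rows, no twist [ 0.01 -0.04  0.12]
```

play_rows:
  steps: [-1,0,0,-0.3,0,-1,0,0,-0.7,0,-1,0,0,-1,0,-1,0,0,-1,0,-1,0,0,-1,0,-1,0,0,-1,0,-1,0,0,-1,0,-1,0,0,-1,0,-1,0,0,-0.7,0,-1,0,0,0,0.59]

```text
time: 36.75
position: [0.553, 0.015, 0.2424]
tool_rot: [0.097, 0.995, -0.0, 0.004]
ft_force: [0.4, 0.4, -1.3]
grip_width: 0.0398
grip_force: 8.0
```

```bash
python3 go.py tray .001 -.0005 .161
```

```text
t 36.75 pos [0.553  0.015  0.2424] psi -0.1951 w 0.0398 gf 8.0 F [ 0.4  0.4 -1.3] q6 -1.55
  twist rows -0.02 | shift rows after twist [ 2.91 10.54  2.7 ] | shift rows, no twist [ 2.93 10.53  2.7 ]
```

play_rows:
  steps: [-1,0.2,0.6,0,0,-1,0.3,1,0,0,-1,0.3,1,0,0,-1,0.3,1,0,0,-1,0.3,1,0,0,-1,0.3,1,0,0,-1,0.3,1,0,0,-1,0.3,1,0,0,-1,0.3,1,0,0,-1,0.2,0.8,0,0]

```text
time: 37.75
position: [0.5219, 0.3097, 0.2386]
tool_rot: [0.096, 0.995, 0.0, -0.001]
ft_force: [0.7, 0.9, -0.8]
grip_width: 0.04
grip_force: 8.0
```

play_rows:
  steps: [-1,0.11,0.6,0,0,-1,0,0.4,0,0,-1,0,0.13,0,0,-1,0,0,0,0,-1,0,0,0.5,0,-1,0,0,0.7,0,-1,0,0,0.5,0,-1,0,0,0.3,0,-1,0,0,0,0,-1,0,0,0,0]

```text
time: 38.75
position: [0.5269, 0.3414, 0.1792]
tool_rot: [0.097, 0.995, 0.0, 0.0]
ft_force: [0.0, 0.3, 0.1]
grip_width: 0.0402
grip_force: 8.0
```

```bash
python3 go.py tray .001 -.0005 .163
```

```text
t 38.75 pos [0.5269 0.3414 0.1792] psi -0.1945 w 0.0402 gf 8.0 F [0.  0.3 0.1] q6 -0.98
  twist rows -0.02 | shift rows after twist [-0.05  0.03  0.54] | shift rows, no twist [-0.05  0.03  0.54]
```

play_rows:
  steps: [-1,-0.05,0.03,0.15,-0.02,-1,0,0,0.12,0,-1,0,0,0.1,0,-1,0,0,0.05,0,-1,0,0,0,0,-1,0,0,0,0,-1,0,0,0,0,-1,0,0,0,0,-1,0,0,0,0,-1,0,0,0,0]

```text
time: 39.75
position: [0.528, 0.3424, 0.1662]
tool_rot: [0.096, 0.995, -0.0, 0.0]
ft_force: [0.1, 0.2, -1.6]
grip_width: 0.0397
grip_force: 8.0
```

```bash
python3 go.py tray .001 -.0005 .163
python3 - <<'E'
import time
from rig import robot
print(robot.get_obs()["ft_force"])
E
```

```text
t 39.75 pos [0.528  0.3424 0.1662] psi -0.1917 w 0.0397 gf 8.0 F [ 0.1  0.2 -1.6] q6 -0.98
  twist rows 0.01 | shift rows after twist [-0.02 -0.01  0.11] | shift rows, no twist [-0.02 -0.01  0.11]
[ 0.14076341  0.17696579 -1.64660233]
```

play_rows:
  steps: [-1,0,0,0.03,0,-1,0,0,0.03,0,-1,0,0,0.02,0,-1,0,0,0,0,-1,0,0,0,0,-1,0,0,0,0,-1,0,0,0,0,-1,0,0,0,0,-1,0,0,0,0,-1,0,0,0,0]

```text
time: 40.75
position: [0.5281, 0.3425, 0.1642]
tool_rot: [0.096, 0.995, 0.0, 0.0]
ft_force: [-0.9, -1.3, 6.0]
grip_width: 0.0401
grip_force: 8.0
```

play_rows:
  steps: [-1,0,0,0.02,0,-1,0,0,0,0,-1,0,0,0,0,-1,0,0,0,0,-1,0,0,0,0,-1,0,0,0,0,-1,0,0,0,0,-1,0,0,0,0,-1,0,0,0,0,-1,0,0,0,0]

```text
time: 41.75
position: [0.5281, 0.3425, 0.1641]
tool_rot: [0.096, 0.995, 0.0, 0.0]
ft_force: [-2.4, -1.4, 7.7]
grip_width: 0.0399
grip_force: 8.0
```

In contact. I'll release, rise and move clear.

play_rows:
  steps: [-1,0,0,-0.04,0,-1,0,0,0,0,1,0,0,0,0,1,0,0,0,0,1,0,0,0,0,1,0,0,0,0,1,0,0,-0.2,0,1,0,0,-0.6,0,1,0,0,-0.8,0,1,0,0,-0.8,0]

```text
time: 42.75
position: [0.5279, 0.3424, 0.2372]
tool_rot: [0.096, 0.995, -0.0, -0.0]
ft_force: [-0.2, 0.1, -0.2]
grip_width: 0.086
grip_force: 0.0
```

play_rows:
  steps: [1,0,-0.5,0,0,1,0,-1,0,0,1,0,-1,0,0,1,0,-1,0,0,1,0,-1,0,0,1,0,-1,0,0,1,0,-1,0,0,1,0,-0.5,0,0,1,0,0,0,0,1,0,0,0,0]

```text
time: 43.75
position: [0.4881, 0.1365, 0.2363]
tool_rot: [0.096, 0.995, 0.0, 0.0]
ft_force: [0.6, -0.2, -1.0]
grip_width: 0.0872
grip_force: 0.0
```

Run:
```python
from fit import *
from rig import robot
s=robot.camera("scene");t=robot.camera("top");print(robot.get_obs()["ft_force"])
a=cv2.resize(s["image"][55:175,275:375,::-1],(400,480),interpolation=cv2.INTER_CUBIC)
b=cv2.resize(s["image"][200:380,85:235,::-1],(400,480),interpolation=cv2.INTER_CUBIC)
cv2.imwrite("pics/f.png",np.hstack([a,b]))
cv2.imwrite("pics/ft.png",t["image"][:,:,::-1])
```

```text
[0.49172656 0.14927383 1.14040398]
```

View pics/f.png

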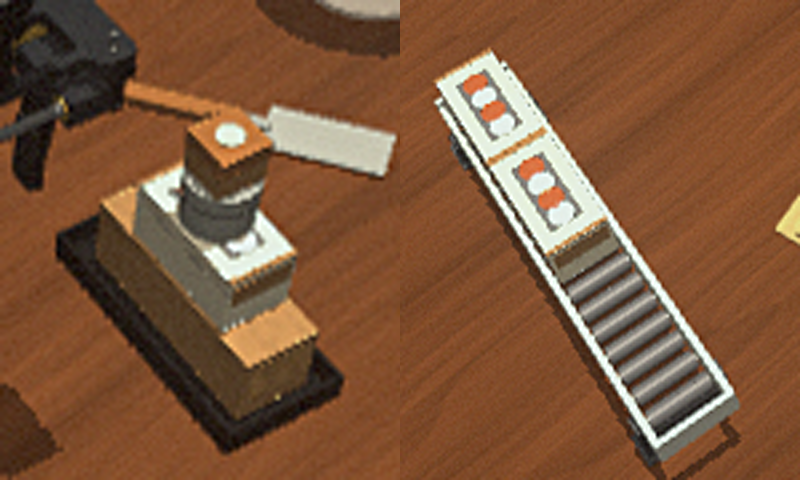

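The tower stands upright (truffle lid centre at crop 231,135), and both remaining cartons are at the front stop, touching. One numeric check of the centring, then hand in.

Run:
```python
from fit import *
from rig import robot
t=robot.camera("top");s=pickle.load(open("s2.pkl","rb"))
print("truf s",atz(s,[231/4+275-.4,135/4+55-.4],.19))
p=lambda x,y:(x/4+275-.4,y/4+55-.4)
print("carton s from corners",atz(s,[p(188,157) ,p(222,282),p(296,243)],.114), "diag mid loaf far corners",atz(s,[p(236,368),p(318,330)],.064))
try:
    report("truf top",t,rect(t,lambda i:(i[:,:,0]>150)&(i[:,:,2]<110),60,190,105,250),.19)
except Exception as e: print(e)
print(robot.hand_in())
```

```text
truf s [[0.52708121 0.34413709]]
carton s from corners [[0.47635649 0.36928665]
 [0.57127192 0.30273812]
 [0.58138631 0.36564008]] diag mid loaf far corners [[0.60529945 0.28988914]
 [0.62072089 0.3566933 ]]
truf top centre [0.5311 0.3575] size [16.4 43.6] yaw -0.142
the job is handed in; nothing more can be done
None
```

The tower is built on the black tray (loaf box, front macaron carton, biscuit tin, truffle box), upright and released. The truffle box measured within about 2 mm of centre in the scene camera; the tin read about 4 mm off by eye and was not re-measured. The other two cartons have rolled down to the front stop, and the job was handed in at about 44 s.

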